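# Ready the supply chest for its lid stay

## Robot

A 7-joint arm with a two-finger parallel gripper is mounted at the origin on a cart in front of the work surface, level with it; the furniture and walls round the work are solid. World frame = base frame: x ahead of the robot, y to its left, z up, the work surface at z = 0. Lengths are in m, angles in rad, forces in N, time in s.
With the tool pointing down it reaches from about 0.425 to 0.95 m from the base axis. Payload 4.7 kg.
Tool frame: the origin (TCP) lies on the centre line of the jaws, within the pads' length; the fingertips stand robot.nose_length ahead of it and the grasp point (between the pads) lies 8 mm behind it (robot.nose_length is the distance from the TCP to the fingertips, in m); z points along the fingers, x is the direction in which the jaws open and shut, and the axes are right-handed (so a half turn about z gives the same grasp; the last joint's range is limited). The gripper opens to 85 mm and grips with 20 to 120 N. Pads are 22 mm wide; open, the fingers measure 114 mm over their backs; the gripper's body (76 mm by 85 mm) begins 54 mm behind the grasp point. The pads swing forward as they close: fully open they stand 13 mm farther back than shut.
Start: joints at [1.096, 0.469, -0.049, 1.532, 0.024, 1.141, -0.082], TCP at [0.291, -0.609, 0.242] pointing down, gripper open.
Joint ranges: [-2.59, 2.59], [-0.33, 1.99], [-1.39, 1.29], [0.1, 2.45], [-1.04, 4.18], [0.21, 1.99], [-2.66, 2.66]. Speed limits (rad/s): [2.57, 2.57, 3.14, 3.14, 3.14, 3.14, 3.14].

## Interface

Orientations are given as [roll, pitch, yaw] about the fixed x, y, z axes, in that order (R = Rz(yaw) Ry(pitch) Rx(roll)).
In Python, from plant import robot gives the robot as it stands. Calls block until the motion is done:
- robot.goto(position, orientation): joint-space move of the TCP to a pose.
- robot.move_straight(position, vel=0.15, attitude=None, contact_N=None): straight line of the TCP; attitude=None keeps the orientation; vel is the mean speed in m/s. With contact_N (N) it stops when the force on the tool has changed by that much, and returns True; else False.
- robot.move_joints(angles): joint-space move.
- robot.grip(opening, strength=None): opening from 0.0 (shut) to 1.0 (fully open); strength is the grip in N (None keeps the last); returns when the fingers have stopped.
- robot.sleep(seconds).
- robot.inverse_kinematics(position, orientation): joint angles nearest the present ones, or None.
- robot.sense(): the state.
- robot.grab_frame(name): name is "side" or "top"; returns a dict with "image" (420x560x3 uint8, red, green, blue), "range_z" (420x560 float32, m along the optical axis (not along the pixel's ray), 0 where there is no reading), "fx", "fy", "cx", "cy" (pixels), "R" (3x3) and "t" (3): a world point X has camera coordinates R X + t. Camera axes: x right, y down, z forward; pixel columns grow to the right and rows downward; lengths in m; the calibration is good to about 2 mm. A picture is of the moment at which its call begins.
A pose or a line that the arm cannot do raises robot.IKError and nothing moves.
- robot.close_job(): hands the job in, once; it reports no verdict.
The state is a dict: "t": time; "joint_pos": joint angles; "joint_velocities": joint speeds; "effort": joint torques, N m; "tcp_pos": TCP position; "tcp_rot": TCP orientation; "wrist_force": force on the tool from outside, world axes, zero at the start; "torque": the same for the moment, N m; "opening": opening from 0.0 (shut) to 1.0 (fully open).
Only numpy, scipy, OpenCV 4.12 (cv2) and the standard library are available. Lean on these libraries where they do the work, as an engineer would, in place of code of your own. Each camera call takes 0.05 s, during which the arm holds its last target. There are 200 camera calls.

## Task

The lid stay of the blue supply chest has come off its stud, and I want to hook it back on. Take the hand tally counter off the lid, set it down in the chest's open drawer and push the drawer fully shut; then take the lid by its bar, swing it up to the balance point, where it stands upright on its hinge, and keep holding it still there: finish with the bar in the gripper, and do not let go. The loose lid must not drop either way on the way up, and leave the other things on the table alone.

Things in the scene. Friction and masses are not known exactly. Their poses are not given: they have to be found in the camera images.
- chest: blue sheet-steel chest, fixed. Origin under its centre on the table; x from its front to its back, y to its left side. Drawer base 210 deep (x -105 to 105), 250 wide, 66 high; on its rear 150 mm stands the lidded well (x -45 to 105), lid top at z = 120 when shut. Its front faces mostly to the robot's right. A flat steel lid stay hangs loose on its left side
- chest_drawer (a joint): drawer slide, m: 0 = fully shut, grows as the drawer comes out of the front (chest's -x), at most 0.11; starts 0.085 to 0.11. Slides with about 1 N, no spring, no catch. Drawer front 248 wide, 12 thick, z 6 to 62 in the chest frame; drawer walls 40 high
- drawer_spot (a point): point on the drawer's floor (12 above the table), mid width, 42 behind the inside of the drawer front; moves with the drawer, axes as the chest's. Drawer inside: y -111 to 111, x -42 to 146 from this point; only the part drawn out of the chest is open above
- drawer_pull (a point): middle of the drawer's pull bar, a 10 mm round steel bar along the chest's y, 100 long, 28 in front of the drawer front, z = 39 in the chest frame; moves with the drawer. Pushing on it along the chest's x shuts the drawer
- chest_lid (a joint): lid hinge, rad: 0 = shut, grows as the front edge rises; 1.571 = lid upright, its weight straight over the hinge: the balance point. Stop at 2.0 behind. No spring, hardly any friction: short of upright it falls shut, beyond it falls back. Lid a pan 156 deep x 257 wide, 4 thick with an 18 skirt, 0.4 to 0.6 kg, weight acting about 85 from the hinge
- lid_hinge (a point): middle of the lid's hinge line, which runs along the chest's y at the rear top edge of the chest; fixed to the chest, at (105, 0, 118) in the chest frame, axes as the chest's
- lid_bar (a point): round steel bar handle, 12 diameter, along the chest's y, 120 between its two legs, on the lid's top near the front edge. Origin mid bar: lid shut, 142 in front of the hinge line and 38 above it (36 above the lid's face); swings with the lid; axes as the chest's when shut. Pinched across, the bar can turn between the fingers. The lid's front edge is 14 beyond the bar
- tally_counter: white-grey hand tally counter lying on the lid behind the bar, 55 to 95 g: a round case of 45 diameter, 26 high, its axis at (4, -2) from the origin; origin under it, z up. A push button sticks out to x = -26 and a small knob to y = 25, so grip the case across the line at +45 degrees from its own x axis (through both clear sides)
- glue_stick: bystander: glue stick, yellow caps, standing, 28 diameter x 99; origin under it
- spare_pack: bystander: red and white product carton, 60 x 88 x 28, lying; origin under it
- box_cutter: bystander: yellow cutter, 21 x 168 x 18, lying; origin under it
- tape_dispenser: bystander: black tape dispenser, 62 x 176 x 99; origin under it
- date_stamp: bystander: date stamp with wooden handle, standing, 27 x 44 x 82; origin under it

How it is judged:
On the way, in this order (a step that is already met when the one before it is completed fails the run):
1. the counter is lowered into the open drawer: in the gripper, within 20 mm of the drawer's floor (contact force between tally_counter and the fingers above 0.5 N and z of tally_counter in the frame of drawer_spot between -0.005 and 0.02 m and x of tally_counter in the frame of drawer_spot between -0.042 and 0.1 m and y of tally_counter in the frame of drawer_spot between -0.111 and 0.111 m), for 0.05 s.
2. the drawer is fully shut (within 5 mm) with the counter in it, the lid still down (value of joint chest_drawer below 0.005 m and value of joint chest_lid below 0.15 rad and contact force between tally_counter and the fingers below 0.05 N and z of tally_counter in the frame of drawer_spot between -0.005 and 0.03 m and x of tally_counter in the frame of drawer_spot between -0.042 and 0.146 m and y of tally_counter in the frame of drawer_spot between -0.111 and 0.111 m), for 0.2 s.
3. the lid stands at its balance point, held by its bar (value of joint chest_lid between 1.481 and 1.661 rad and contact force between chest and the fingers above 1 N and distance between the grasp point and lid_bar below 0.065 m), for 0.5 s.
At the end, for the whole second after the job is handed in: The lid stands within 0.09 rad (5 degrees) of upright and still, the fingers gripping it (over 1 N) at its bar (the point between the finger pads within 65 mm of the bar's middle); the drawer is within 5 mm of fully shut and the tally counter lies in it (all of step 3 and velocity of joint chest_lid between -0.05 and 0.05 rad/s and value of joint chest_drawer below 0.005 m and z of tally_counter in the frame of drawer_spot between -0.005 and 0.03 m and x of tally_counter in the frame of drawer_spot between -0.042 and 0.146 m and y of tally_counter in the frame of drawer_spot between -0.111 and 0.111 m); the arm keeps its last pose, push and grip.
It fails at once if the lid drops or is flung (hinge faster than 2 rad/s) or goes over backwards (past 1.85 rad) (value of joint chest_lid above 1.85 rad or velocity of joint chest_lid above 2 rad/s or velocity of joint chest_lid below -2 rad/s).
It fails at once if a bystander is moved by more than 30 mm (distance of any of glue_stick, spare_pack, box_cutter, tape_dispenser, date_stamp from where it was at the start of the episode above 0.03 m).
It also fails if it takes over 64 s, if anything falls off the work surface, if the arm or the gripper's body presses on something with over 40 N, if the wrist force passes 120 N, or if a joint passes its speed limit or range.

## Working session

There is one attempt and no reset: what is moved stays moved. The work goes in short steps, each a Python script; the robot and the scene stay as the last script left them, time stands still between calls to the robot, and variables do not carry over. Pictures are saved under pics/ and viewed, about 8 in all and at most 12, crops included, and the job is handed in when it is done.

```bash
mkdir -p pics; ls; python3 - <<'E'
from plant import robot
import cv2, numpy as np, pickle
fs={}
for n in("side","top"):
    f=robot.grab_frame(n); fs[n]=f; cv2.imwrite(f"pics/{n}0.png",f["image"][:,:,::-1])
    print(n,f["fx"],f["cx"],f["cy"],f["R"],f["t"],(f["range_z"]>0).mean())
pickle.dump(fs,open("f0.pkl","wb"))
print(robot.nose_length,robot.sense())
E
```

```text
pics
side 509.827022871809 279.23408334726156 213.95858329285568 [[-0.40718597 -0.91334308  0.0019989 ]
 [-0.75719337  0.33634596 -0.55993714]
 [ 0.51074239 -0.2295121  -0.82853268]] [0.45804754 0.44638105 1.05855815] 0.9961692176870748
top 494.58485997711057 287.96851563337714 221.6836782879285 [[ 0.01187073 -0.99978283  0.01712847]
 [-0.99496165 -0.01351542 -0.09934108]
 [ 0.099551   -0.01586292 -0.99490601]] [0.19463904 0.63641082 1.53751286] 0.9960374149659864
0.011 {'t': 0.1, 'joint_pos': array([ 1.09610075,  0.46938321, -0.04859637,  1.53356074,  0.02405502,
        1.14101843, -0.08228727]), 'joint_velocities': array([-0.0011108 , -0.00160233, -0.00188328, -0.00238065,  0.00029212,
       -0.00050181, -0.00231172]), 'effort': array([-2.72158431e-04, -5.11517823e+01, -4.71545407e-02, -2.38391089e+01,
        1.08499048e-02,  4.33222813e-03,  3.83761085e-05]), 'tcp_pos': array([ 0.29085031, -0.60856297,  0.24135704]), 'tcp_rot': array([ 3.14157162e+00,  1.78644886e-03, -1.12497684e+00]), 'wrist_force': array([ 0.19853989, -0.00761271,  0.8009409 ]), 'torque': array([-0.04397132, -0.04811014,  0.0231336 ]), 'opening': 0.9987343003043342}
```

View pics/top0.png

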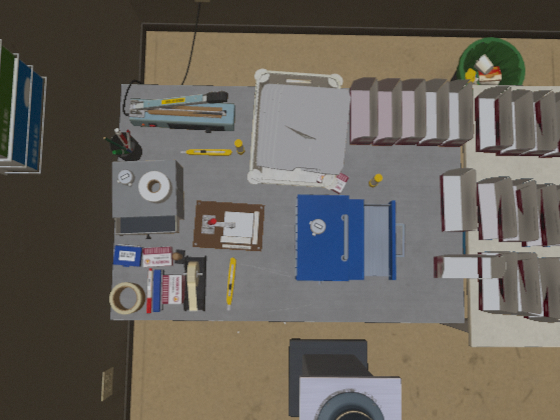

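View pics/side0.png

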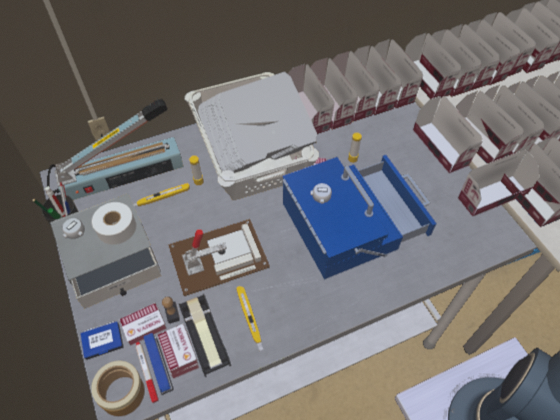

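The top view shows the chest around (345,238) with its front facing image right (world −y). The drawer is open at (378,240), the bar at (346,238) and the counter at (318,227). A glue stick stands at (376,181), beyond the chest's far side.

```bash
cat > h.py <<'E'
import numpy as np, cv2
def cloud(f):
    z=f["range_z"].astype(float); v,u=np.mgrid[:z.shape[0],:z.shape[1]]
    c=np.stack([(u-f["cx"])/f["fx"]*z,(v-f["cy"])/f["fy"]*z,z],-1)
    return (c-f["t"])@f["R"]
E
python3 - <<'E'
from h import *; import pickle
fs=pickle.load(open("f0.pkl","rb"))
for n in fs:
    f=fs[n]; P=cloud(f); im=f["image"].astype(int); r,g,b=im[...,0],im[...,1],im[...,2]
    blue=(b>r+50)&(b>g+30)
    reg=(abs(P[...,0]-.42)<.25)&(abs(P[...,1]+.2)<.35)
    print(n,"table z",np.median(P[...,2][reg&(P[...,2]<.03)]))
    for lo,hi,nm in((.112,.128,"lid"),(.055,.075,"base/drawer")):
        m=blue&reg&(P[...,2]>lo)&(P[...,2]<hi)
        m=cv2.morphologyEx(m.astype(np.uint8),cv2.MORPH_OPEN,np.ones((2,2)))>0
        q=P[m]; print(nm,len(q),np.median(q[:,2]),cv2.minAreaRect((q[:,:2]*1000).astype(np.float32)))
        if nm!="lid": print(cv2.boxPoints(cv2.minAreaRect((q[:,:2]*1000).astype(np.float32))))
    wh=(abs(r-b)<40)&(r>110)&reg&(P[...,2]>.135)&(P[...,2]<.175)
    k,l,s,c=cv2.connectedComponentsWithStats(wh.astype(np.uint8))
    for i in range(1,k):
        if s[i,4]>15:
            q=P[l==i]; print("white",s[i],q.mean(0),q[:,2].max(),cv2.minAreaRect((q[:,:2]*1000).astype(np.float32)))
I=[]
for n,(u,v) in(("top",(295,190)),("side",(280,150))):
    I.append(cv2.resize(fs[n]["image"][v:v+100,u:u+(125 if n=="top" else 160)],(400,300) if n=="top" else (400,250),interpolation=cv2.INTER_CUBIC))
I[1]=cv2.copyMakeBorder(I[1],0,50,0,0,cv2.BORDER_CONSTANT)
cv2.imwrite("pics/crop0.png",np.hstack(I)[:,:,::-1])
E
```

```text
side table z -0.0028914822676640735
lid 3504 0.11987904681651503 ((295.90484619140625, 219.3221435546875), (219.64088439941406, 825.8023071289062), 61.810298919677734)
base/drawer 1099 0.06445732461326864 ((283.3210754394531, 139.76670837402344), (226.42250061035156, 932.5098876953125), 51.115509033203125)
[[-150.68652   344.33423 ]
 [ 575.1914   -241.05107 ]
 [ 717.3287    -64.80081 ]
 [  -8.549255  520.5845  ]]
white [345 165  28  42 196] [0.57761433 0.03851338 0.16017657] 0.1678792341537405 ((580.5247192382812, 37.46428298950195), (129.5655059814453, 11.751829147338867), 0.0832122340798378)
white [311 184  20  19 240] [0.60696915 0.12040603 0.14361165] 0.15026533640318754 ((609.455810546875, 118.48089599609375), (44.588924407958984, 40.83430480957031), 14.986876487731934)
top table z 0.00014696702896096797
lid 2608 0.12018686380281982 ((556.328125, 119.62934875488281), (224.52529907226562, 222.230224609375), 2.372534990310669)
base/drawer 1264 0.06523842171573552 ((561.4491577148438, 39.684112548828125), (220.1011505126953, 377.87603759765625), 0.7190775871276855)
[[ 449.0361   227.22612]
 [ 453.7784  -150.62016]
 [ 673.8622  -147.8579 ]
 [ 669.1199   229.98839]]
white [344 215   3  44  89] [0.57925867 0.03763616 0.16220352] 0.16909437722045645 ((580.2598876953125, 37.687950134277344), (5.9422502517700195, 125.25503540039062), 88.78822326660156)
white [310 219  15  17 178] [0.610283   0.11920641 0.14473997] 0.1557050756162098 ((610.1103515625, 117.43862915039062), (44.94882583618164, 41.55464553833008), 13.809925079345703)
```

View pics/crop0.png

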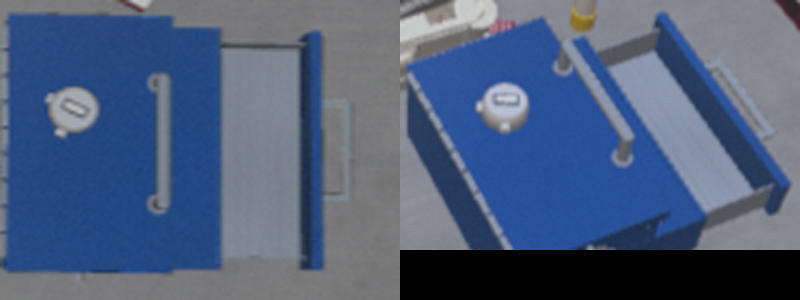

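The crop puts the counter case at about (73,108), with its knob at upper left (48,98) and button at lower left (60,132). That gives counter yaw of about −25° and a grip line at world +20°. Next I'll refine yaw and drawer position.

```bash
python3 - <<'E'
from h import *; import pickle
fs=pickle.load(open("f0.pkl","rb"))
def ang(q,):
    d=cv2.fitLine(q[:,:2].astype(np.float32),cv2.DIST_HUBER,0,.01,.01).ravel(); return np.degrees(np.arctan2(d[1],d[0])),d[2:]
for n in fs:
    f=fs[n]; P=cloud(f); im=f["image"].astype(int); r,g,b=im[...,0],im[...,1],im[...,2]
    blue=(b>r+50)&(b>g+30); X,Y,Z=P[...,0],P[...,1],P[...,2]
    box=(X>.4)&(X<.76)&(Y>-.25)&(Y<.24)
    m=blue&box&(Z>.115)&(Z<.125); q=P[m]; rc=cv2.minAreaRect((q[:,:2]*1000).astype(np.float32)); print(n,"lid",rc)
    xs=np.arange(.47,.69,.01); e=[]
    for x in xs:
        s=q[abs(q[:,0]-x)<.005]; e.append((x,s[:,1].min(),s[:,1].max()))
    e=np.array(e); print(" front edge fit",np.polyfit(e[:,0]-.58,e[:,1],1)," back",np.polyfit(e[:,0]-.58,e[:,2],1))
    ys=np.arange(.04,.17,.01); e=np.array([(y,*np.percentile(q[abs(q[:,1]-y)<.006][:,0],[0,100])) for y in ys]); print(" near",np.median(e[:,1])," far",np.median(e[:,2]))
    m=blue&box&(Z>.05)&(Z<.068)&(Y<-.08); q=P[m]; print(" drawer front",len(q),np.percentile(q[:,1],[2,50,98]),ang(q),q[:,0].min(),q[:,0].max())
    m=(~blue)&box&(Z>.03)&(Z<.055)&(Y<-.13)&(abs(X-.58)<.06); q=P[m]; print(" pull",len(q),q.mean(0) if len(q) else 0, np.percentile(q[:,1],[5,50,95]) if len(q) else 0)
    ye=(r>b+70)&(g>b+50)&(Y>-.3)&(Y<.05)&(X>.5); q=P[ye]; print(" yellow",len(q),np.median(q,0))
E
```

```text
side lid ((580.9021606445312, 100.5149154663086), (158.04139709472656, 259.695556640625), 89.92951965332031)
 front edge fit [0.03718997 0.02674584]  back [-0.01195256  0.17779269]
 near 0.4516142059683438  far 0.7091723321172506
 drawer front 472 [-0.13047133 -0.12228693 -0.11814056] (np.float32(0.019438725), array([ 0.61007196, -0.1223686 ], dtype=float32)) 0.456385930227644 0.7020211153511248
 pull 168 [ 0.57794238 -0.15654481  0.04266391] [-0.1635622  -0.15703588 -0.1460922 ]
 yellow 100 [ 0.76302348 -0.06639307  0.09501248]
top lid ((580.40234375, 101.14043426513672), (154.74871826171875, 256.04852294921875), 89.8736343383789)
 front edge fit [0.00058651 0.02422593]  back [-0.00797678  0.17588593]
 near 0.4531069429967492  far 0.7073087610978057
 drawer front 262 [-0.13011465 -0.12397389 -0.11881277] (np.float32(0.24231116), array([ 0.57535535, -0.12408616], dtype=float32)) 0.45765162095486944 0.703510188532032
 pull 136 [ 0.57999941 -0.15335958  0.04290117] [-0.16002591 -0.15508496 -0.13834611]
 yellow 64 [ 0.76631608 -0.06895744  0.09851457]
```

```bash
python3 - <<'E'
from plant import robot
import numpy as np
pi=np.pi
for nm,p,ys in(("pick",(.6095,.118,.14),(.35,.35-pi)),("place",(.58,-.075,.035),(0,pi)),("push",(.58,-.19,.035),(0,pi,pi/2,-pi/2)),("bar",(.58,.0377,.16),(pi/2,-pi/2)),("up",(.58,.218,.26),(pi/2,-pi/2))):
    for y in ys:
        q=robot.inverse_kinematics(p,(pi,0,y)); print(nm,round(y,2),None if q is None else np.round(q,2))
robot.grip(1.0,30)
robot.goto((.6095,.118,.25),(pi,0,.35-0*pi))
s=robot.sense(); print(s["t"],s["tcp_pos"],robot.nose_length)
print(robot.move_straight((.6095,.118,.136),vel=.08,contact_N=6)); 
s=robot.sense(); print(s["t"],s["tcp_pos"],s["wrist_force"])
import cv2
for n in("top","side"):
    f=robot.grab_frame(n); cv2.imwrite(f"pics/{n}1.png",f["image"][:,:,::-1])
a=cv2.imread("pics/side1.png")[130:290,240:440]; cv2.imwrite("pics/s1.png",cv2.resize(a,None,fx=3,fy=3))
E
```

```text
pick 0.35 [ 0.24  0.59 -0.71  1.74  0.45  0.98 -0.29]
pick -2.79 [-0.98  0.75  1.11  1.81 -0.76  1.08 -2.37]
place 0 [ 0.43  0.63 -0.5   1.9   0.44  0.72 -0.33]
place 3.14 [-0.67  0.9   1.1   1.96 -1.01  0.97 -2.2 ]
push 0 [ 0.54  0.64 -0.41  1.84  0.36  0.73 -0.06]
push 3.14 [-0.46  0.93  1.1   1.9  -1.01  1.01 -2.03]
push 1.57 [ 0.69  0.7  -0.61  1.83  0.55  0.79  1.36]
push -1.57 [ 0.33  0.61 -0.11  1.85  0.1   0.69 -1.41]
bar 1.57 [ 0.45  0.52 -0.79  1.81  0.44  0.99  1.05]
bar -1.57 [ 0.16  0.43 -0.38  1.83  0.2   0.92 -1.89]
up 1.57 [ 0.3   0.59 -1.09  1.61  0.55  1.28  0.69]
up -1.57 [ 0.13  0.47 -0.78  1.62  0.35  1.2  -2.3 ]
3.1083 [0.60985672 0.11658968 0.24980976] 0.011
False
4.6833 [0.60984387 0.1181262  0.13655999] [0.30515792 0.1056761  0.83063068]
```

View pics/s1.png

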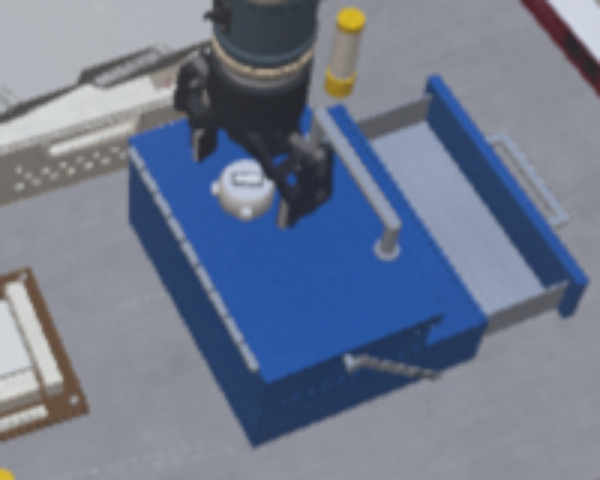

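The fingertips at (203,155) and (288,222) straddle the case at (246,190), clear of the knob and button. I'll grip, lift and carry it over to the drawer.

```bash
python3 - <<'E'
from plant import robot
import numpy as np, cv2
pi=np.pi
robot.grip(0.0,25); s=robot.sense(); print(s["t"],s["opening"],s["wrist_force"],s["tcp_pos"])
robot.move_straight((.6095,.118,.25),vel=.15); s=robot.sense(); print(s["opening"],s["wrist_force"])
robot.move_straight((.58,-.074,.25),vel=.2,attitude=(pi,0,0)); s=robot.sense(); print(s["t"],s["tcp_pos"],s["wrist_force"])
a=[cv2.resize(robot.grab_frame(n)["image"][r:r+160,c:c+160],(400,400)) for n,r,c in(("side",80,290),("top",150,300))]
cv2.imwrite("pics/c2.png",np.hstack(a)[:,:,::-1])
E
```

```text
5.2417 0.51077734496245 [0.07993688 0.0218985  2.2597973 ] [0.60972631 0.11809829 0.13633711]
0.5194305973545141 [-0.34372175 -0.07863234 -0.98273423]
7.275 [ 0.58017402 -0.07205853  0.25009654] [-0.25910305  0.55683406 -1.61542579]
```

View pics/c2.png

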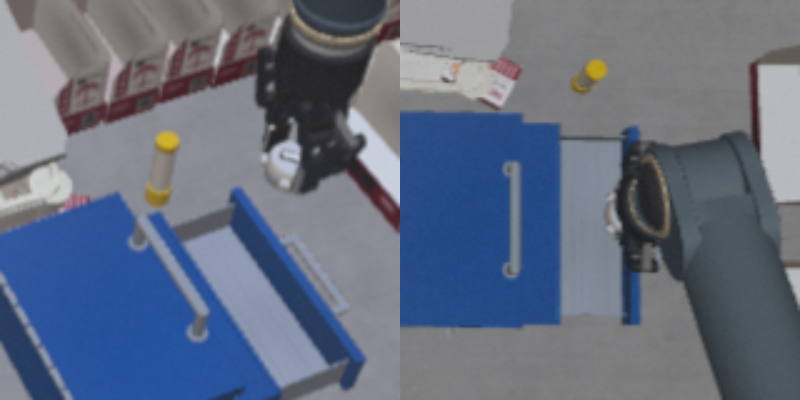

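The counter is held, seen at (285,165) in the side crop, above the drawer opening. I'll lower it in.

```bash
python3 - <<'E'
from plant import robot
import numpy as np, cv2
pi=np.pi
robot.move_straight((.58,-.074,.08),vel=.15)
print(robot.move_straight((.58,-.074,.029),vel=.04,contact_N=5)); robot.sleep(.3); s=robot.sense(); print(s["t"],s["tcp_pos"],s["wrist_force"],s["opening"])
a=cv2.resize(robot.grab_frame("side")["image"][100:260,270:470],(600,480))
cv2.imwrite("pics/c3.png",a[:,:,::-1])
E
```

```text
False
10.3833 [ 0.58004101 -0.0739995   0.02911429] [ 0.25683108  0.00588141 -0.71145624] 0.5131897074746711
```

View pics/c3.png

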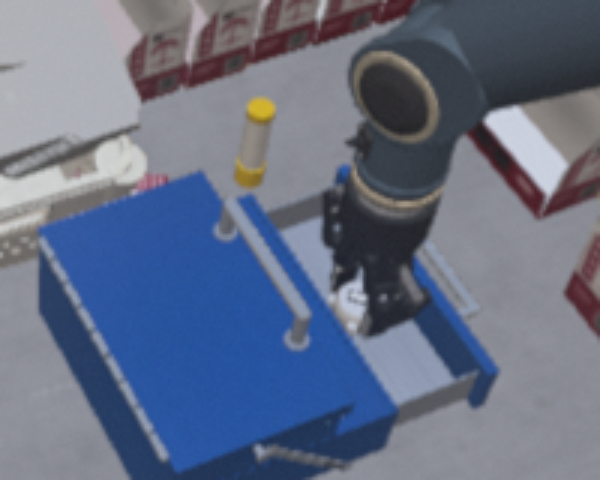

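```bash
python3 - <<'E'
from plant import robot
import numpy as np, cv2
pi=np.pi
robot.move_straight((.58,-.074,.0275),vel=.04,contact_N=4)
robot.grip(1.0); 
robot.move_straight((.58,-.074,.13),vel=.12)
f=robot.grab_frame("side"); a=cv2.resize(f["image"][100:260,270:470],(400,320))
robot.move_straight((.58,-.225,.13),vel=.2)
robot.grip(0.0,30)
robot.move_straight((.58,-.225,.036),vel=.12)
s=robot.sense(); print(s["t"],s["tcp_pos"],s["wrist_force"])
b=cv2.resize(robot.grab_frame("side")["image"][100:260,270:470],(400,320))
cv2.imwrite("pics/c4.png",np.hstack([a,b])[:,:,::-1])
E
```

```text
14.8417 [ 0.58070634 -0.22505153  0.03669893] [-0.04218786  0.25003401 -0.47391174]
```

View pics/c4.png

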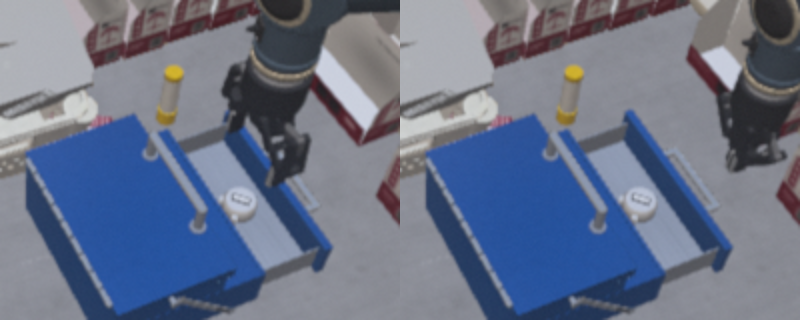

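The counter lies flat in the drawer at (640,203), and the fingers stand in front of the pull. Now I'll push it shut.

```bash
python3 - <<'E'
from plant import robot
import numpy as np, cv2
from h import cloud
pi=np.pi
print(robot.move_straight((.58,-.10,.036),vel=.07,contact_N=15)); s=robot.sense(); print(s["t"],s["tcp_pos"],s["wrist_force"])
print(robot.move_straight((.58,-.045,.036),vel=.03,contact_N=12)); s=robot.sense(); print(s["t"],s["tcp_pos"],s["wrist_force"])
robot.sleep(.4)
s=robot.sense(); print(s["tcp_pos"],s["wrist_force"])
f=robot.grab_frame("side"); P=cloud(f);im=f["image"].astype(int); 
m=(im[...,2]>im[...,0]+50)&(im[...,2]>im[...,1]+30)&(abs(P[...,0]-.58)<.12)&(P[...,2]>.05)&(P[...,2]<.07)&(P[...,1]<.02)&(P[...,1]>-.25)
print(np.percentile(P[m][:,1],[0,2,10,50]))
cv2.imwrite("pics/c5.png",cv2.resize(f["image"][100:260,270:470],(600,480))[:,:,::-1])
E
```

```text
False
16.825 [ 0.57986414 -0.09998911  0.03596989] [-1.17569803 -0.19776686 -0.93020174]
True
17.625 [ 0.5796134  -0.0881477   0.03567186] [-0.03085784  0.03331688  0.21642629]
[ 0.57890082 -0.08891689  0.03507869] [ 0.4165132  -0.16509422 -0.05102204]
[-0.04499826 -0.04210305 -0.03934998 -0.02433876]
```

View pics/c5.png

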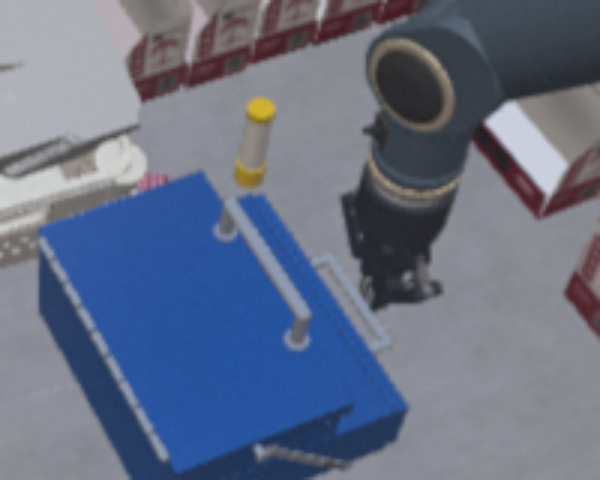

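The drawer front is flush at y≈−0.043, as calculated for fully shut. I'll give it one more confirming nudge, then take the bar.

```bash
python3 - <<'E'
from plant import robot
import numpy as np, cv2
pi=np.pi
print(robot.move_straight((.58,-.080,.036),vel=.02,contact_N=8)); s=robot.sense(); print(s["t"],s["tcp_pos"],s["wrist_force"])
robot.move_straight((.58,-.13,.036),vel=.15)
robot.move_straight((.58,-.13,.22),vel=.2)
robot.grip(1.0,30)
robot.goto((.58,.0377,.24),(pi,0,pi/2))
print(robot.move_straight((.58,.0377,.147),vel=.1,contact_N=6)); s=robot.sense(); print(s["t"],s["tcp_pos"],s["joint_pos"])
a=[cv2.resize(robot.grab_frame(n)["image"][r:r+160,c:c+160],(400,400)) for n,r,c in(("side",100,290),("top",150,280))]
cv2.imwrite("pics/c6.png",np.hstack(a)[:,:,::-1])
E
```

```text
True
18.3917 [ 0.57868436 -0.08819233  0.03490495] [ 1.80281168 -0.07465444 -0.33201002]
False
22.8 [0.58053163 0.03794369 0.14768032] [ 0.53953647  0.60101216 -0.94278379  1.81940008  0.56831686  1.01688558
  0.93799233]
```

View pics/c6.png

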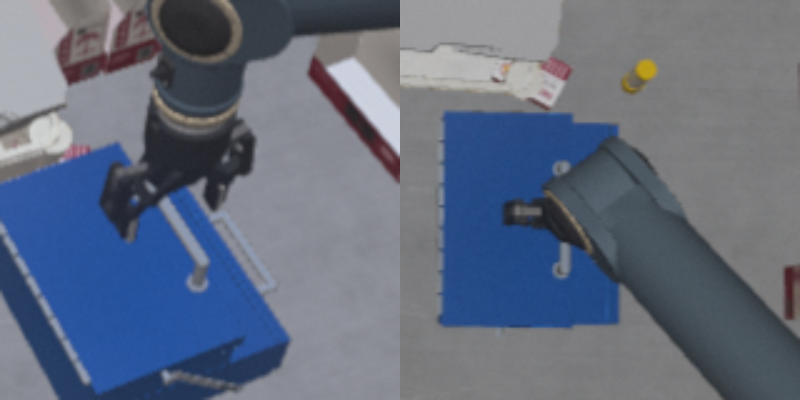

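The fingers straddle the bar mid-length. Grip it and swing through the first 30°, checking forces.

```bash
cat > arc.py <<'E'
from plant import robot
import numpy as np
H=np.array([.1793,.118]); R=np.hypot(.142,.038); A=np.arctan2(.038,.142)
def tgt(deg):
    a=A+np.radians(deg); return (.58,H[0]-R*np.cos(a)+.0003,H[1]+R*np.sin(a)-.008)
def run(d0,d1,step=5,vel=.06):
    for d in np.arange(d0+step,d1+.01,step):
        robot.move_straight(tgt(d),vel=vel); s=robot.sense()
        print(round(d,1),round(s["t"],2),s["tcp_pos"].round(4),s["wrist_force"].round(1),round(s["opening"],3))
        if np.linalg.norm(s["wrist_force"])>35: print("STOP force"); break
E
python3 - <<'E'
from arc import *
for d in(30,60,90):
    q=robot.inverse_kinematics(tgt(d),(np.pi,0,np.pi/2)); print(None if q is None else q.round(2))
robot.grip(0.0,50); s=robot.sense(); print(s["t"],s["tcp_pos"],s["wrist_force"],s["opening"])
run(0,30)
print(robot.sense()["joint_pos"].round(2))
E
```

```text
[ 0.51  0.54 -0.99  1.75  0.49  1.13  0.94]
[ 0.4   0.52 -1.01  1.67  0.47  1.21  0.86]
[ 0.25  0.55 -0.99  1.62  0.49  1.23  0.73]
23.575 [0.58002705 0.03582009 0.14714096] [-1.17828626 -5.09549746  3.58929524] 0.1204948316716727
5.0 23.96 [0.58   0.0398 0.1601] [ 1.  -4.8 -1.6] 0.116
10.0 24.32 [0.58   0.0445 0.1719] [ 1.5 -4.9 -2.4] 0.124
15.0 24.69 [0.58   0.0503 0.1835] [-0.3 -6.  -1.1] 0.12
20.0 25.06 [0.58   0.0568 0.1942] [ 2.1 -5.8 -0.9] 0.122
25.0 25.43 [0.58   0.0643 0.2048] [-0.8 -9.   1.4] 0.12
30.0 25.79 [0.5801 0.0724 0.2142] [-1.2 -8.7  2.7] 0.117
[ 0.51  0.54 -0.99  1.75  0.5   1.14  0.94]
```

Going well. The steady −y force suggests the hinge is about 2 mm nearer −y than estimated, so I'll correct that and carry on.

```bash
sed -i 's/.1793/.1775/' arc.py; python3 - <<'E'
from arc import *
run(30,85)
E
```

```text
35.0 26.13 [0.5801 0.0813 0.2232] [-1.2 -7.9  2.7] 0.12
40.0 26.5 [0.5801 0.0908 0.2311] [-2.3 -8.4  3.6] 0.121
45.0 26.87 [0.5802 0.1015 0.2388] [-3.  -9.4  9.3] 0.118
50.0 27.23 [0.5802 0.1132 0.2457] [ -4.4 -10.6  14. ] 0.114
55.0 27.6 [0.5803 0.1259 0.2508] [-3.3 -9.8 13.6] 0.117
60.0 27.97 [0.5803 0.1389 0.2546] [-3.2 -7.1 11.9] 0.118
65.0 28.33 [0.5803 0.1533 0.2576] [-3.2 -4.1 10.5] 0.116
70.0 28.7 [0.5804 0.1662 0.2588] [-1.9 -3.5  7.9] 0.119
75.0 29.07 [0.5804 0.1788 0.2589] [-1.1 -3.2  8.3] 0.124
80.0 29.43 [0.5804 0.1913 0.2578] [ 0.6 -2.8  6.9] 0.119
85.0 29.8 [0.5804 0.2037 0.2557] [ 0.6 -0.7  6.5] 0.119
```

```bash
cat > look.py <<'E'
from arc import *
from h import cloud; import cv2
def look(tag):
    ims=[]
    for n in("side","top"):
        f=robot.grab_frame(n); P=cloud(f); im=f["image"].astype(int)
        m=(im[...,2]>im[...,0]+40)&(im[...,2]>im[...,1]+25)&(abs(P[...,0]-.58)<.14)&(P[...,2]>.14)&(P[...,2]<.29)&(P[...,1]>.02)&(P[...,1]<.32)
        q=P[m]; ims.append(f["image"][90:250,270:450])
        if len(q)>30:
            d=cv2.fitLine(q[:,1:].astype(np.float32),cv2.DIST_HUBER,0,.001,.001).ravel(); print(n,len(q),"lid deg",np.degrees(np.arctan2(d[1],-d[0]))%180,d[2:],"top z",np.percentile(q[:,2],99))
    cv2.imwrite(f"pics/{tag}.png",np.hstack([cv2.resize(i,(400,356)) for i in ims])[:,:,::-1])
E
python3 - <<'E'
from look import *
run(85,90); robot.sleep(.3); look("c7")
s=robot.sense(); print(s["t"],s["tcp_pos"],s["wrist_force"])
E
```

```text
90.0 30.17 [0.5804 0.2169 0.2527] [3.4 1.1 5.5] 0.117
side 1754 lid deg 88.120895 [0.17826036 0.2407311 ] top z 0.2766530077337546
top 258 lid deg 176.35828 [0.17422415 0.27425465] top z 0.28119616063656944
30.5667 [0.58040762 0.21655936 0.25275391] [2.9749387  1.20992457 5.94952279]
```

View pics/c7.png

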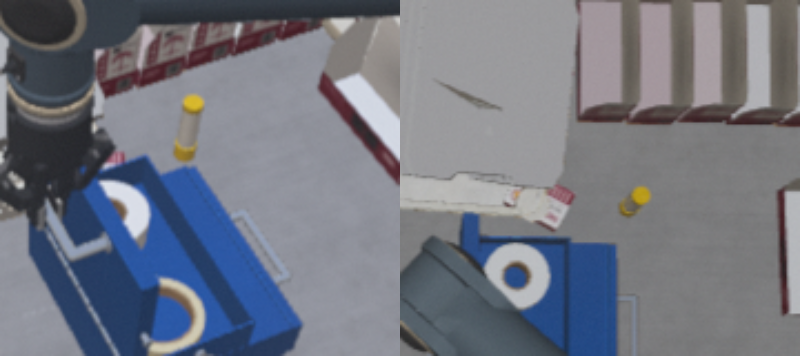

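The lid stands upright with the bar in the fingers, side crop (75,240). Two estimates agree: about 88° from the side cloud and about 90° from the arc. The drawer is still flush. I'll run a stillness check, then hand in.

```bash
python3 - <<'E'
from look import *
robot.sleep(.7); look("c8"); s=robot.sense(); print(s["t"],s["tcp_pos"],s["wrist_force"],s["opening"],abs(s["joint_velocities"]).max())
f=robot.grab_frame("top"); P=cloud(f); im=f["image"].astype(int)
m=(im[...,2]>im[...,0]+50)&(im[...,2]>im[...,1]+30)&(abs(P[...,0]-.58)<.12)&(P[...,2]>.05)&(P[...,2]<.07)&(P[...,1]<.02)&(P[...,1]>-.25)
print("drawer front y",np.percentile(P[m][:,1],[1,5]))
robot.close_job()
E
```

```text
side 1754 lid deg 88.32344 [0.17817317 0.2446031 ] top z 0.27656942420943764
top 257 lid deg 179.0915 [0.17297895 0.2737991 ] top z 0.28022207134708677
31.3667 [0.5804028  0.21657415 0.25275857] [3.24935342 0.86833454 5.09564825] 0.12334651731579527 0.0018187591678135555
drawer front y [-0.04012717 -0.03902209]
the job is handed in; nothing more can be done
```

The job is handed in at about 31 s of the 64 s allowed: the counter is in the shut drawer, and the lid stands upright with its bar in the gripper. The hand-in gives no verdict.

I set the counter flat in the drawer and pushed the drawer in by its pull until it met the end stop twice. Then I gripped the bar at 50 N and swung the lid up in small steps.

**Last checks:**
- **Lid angle:** about 88.3° from the side camera and about 90° from the arm's position, both inside the ±5° limit. The top camera's angle fit was unusable, because from above it sees only the lid's edge.
- **Stillness:** the lid angle changed by only 0.2° between two looks, within the noise of the fit, and the arm was still. The force on the wrist was about 6 N.
- **Drawer:** its front is at y ≈ −0.040 in the last top view. The side camera gave −0.043 when I had just shut it, against −0.0427 calculated for fully shut. The 3 mm difference is about what the camera calibration allows.
- **Counter and other objects:** I saw the counter lying flat before the drawer closed, but could not see it afterwards. The glue stick, the only bystander near the work, looked unmoved in the pictures, but I did not measure any bystander's position.

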